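# Unload the bench shaker

## Robot

A 6-joint arm with a two-finger parallel gripper is mounted at the origin on the work surface. World frame = base frame: x ahead of the robot, y to its left, z up, the work surface at z = 0. Lengths are in m, angles in degrees, forces in N, time in s.
With the tool pointing down it reaches from about 0.375 to 0.9 m from the base axis. Payload 3.1 kg.
Tool frame: the origin (TCP) lies at the very end of the fingers, on their centre line; the grasp point (between the pads) lies behind it (bot.grip_depth is the z of the grasp point in the tool frame, in m); z points along the fingers, y is the direction in which the jaws open and shut (so a half turn about z gives the same grasp; the last joint's range is limited). The gripper opens to 87 mm and grips with 3 to 60 N. Pads are 19 mm wide; open, the fingers measure 117 mm over their backs; the gripper's body (75 mm by 190 mm) begins 51 mm behind the grasp point.
Start: joints at [66.148, 30.224, 82.088, -0, 67.689, -10.227], TCP at [0.147, 0.607, 0.223] pointing down, gripper open.
Joint ranges: [-176.69, 176.69], [-43.24, 126.21], [12.49, 139.97], [-82, 262], [0, 151.66], [-163.58, 163.58]. Speed limits (degrees/s): [159.86, 159.86, 180, 180, 180, 180].

## Interface

Orientations are given as a 3x3 rotation matrix whose columns are the frame's x, y, z axes.
In Python, from rig import bot, vision gives the robot as it stands. The module is installed in compiled form; this text tells all that it offers.
- The arm moves only by the shell command python3 -m jog 'ROWS'. ROWS is JSON, a list of rows, each a list of 3 entries, a list of its own where there are three numbers: the shift along the tool's x, y, z in mm, then the turn, a rotation vector about the tool's x, y, z in degrees, then the closure, from 0 (fully open) to 1 (shut). In form: [[[dx, dy, dz], [wx, wy, wz], fingers], ...]. A call has 1 to 12 rows; each row is the pose to reach, as a shift and turn from the pose commanded when the call began, along the tool's axes at that moment; what a row does not reach only later rows make up. A row lasts 1/12 s, in which the tool goes at most 41.7 mm and 7.16 degrees, less where a joint would pass 70% of its speed; a pose out of reach is approached as far as the arm can. A call with a gripper value outside its range is refused whole. The fingers move at their own pace and stop on an object; the grip force is fixed at half the most. Time passes only in rows, so rows that repeat a pose let the fingers close. It gives the time, the measured TCP pose, the force and the opening at its end, in the units of the state.
- bot.read_state(): the state, without advancing time (a new reading comes with each control period).
- vision.capture(name): name is "scene" or "top" or "wrist"; returns the picture (420x560x3 uint8, red, green, blue); there is no depth.
- vision.camera_info(name): a dict with "intrinsics" (3x3 intrinsics, pixels), "camera_from_world" (4x4, takes a point from world to camera coordinates); the wrist camera has in their place "mount" (4x4, takes a point from camera to tool coordinates, whose origin is the TCP and whose axes are the flange's). Camera axes: x right, y up, looking along -z (the intrinsics and any distortion apply to the point x, -y, -z); pixel columns grow to the right and rows downward; lengths in m; the calibration is good to about 2 mm. A picture is of the moment at which its call begins: read the wrist's pose just before it. camera_info takes no time and is no camera call.
- bot.hand_in(): hands the job in, once; it reports no verdict.
The state is a dict: "time_s": time; "joint_positions": joint angles; "qvel": joint speeds; "tau": joint torques, N m; "position": TCP position; "tcp_rot": TCP orientation; "force": force on the tool from outside, world axes, zero at the start; "moment": the same for the moment, N m; "opening": opening from 0.0 (shut) to 1.0 (fully open).
Only numpy, scipy, OpenCV 4.12 (cv2) and the standard library are available. Lean on these libraries where they do the work, as an engineer would, in place of code of your own. Each camera call takes 0.05 s, during which the arm holds its last target. There are 200 camera calls.

## Task

Unload the bench shaker: slide its red transport lock fully home to the locked end stop, then unscrew the clear lid by its blue knob, lift it off and set it down level on the two rails of the lid stand with its sleeve hanging between them. Then move every sample box from the tray onto the sloped blue rack, lying side by side on its deck (any way round, none stacked), and leave the bottle, beaker and tip box alone.

Things in the scene. Friction and masses are not known exactly. Their poses are not given: they have to be found in the camera images.
- shaker: fixed bench shaker. Origin: underside, on the axis of the upright threaded steel stud (29 mm wide, top 92 mm above bench). White housing 45 mm high, x -145 to +95 mm, y +/-105 mm. On it a square tray centred on the stud: 180 mm outside, 6 mm walls, floor 56 mm and wall tops 68 mm above bench. A collar 37 mm wide, 6 mm high is at the stud's foot. Lock on the -x side.
- lock (a joint): transport lock: grip sliding on a straight track on the housing top, parallel to the shaker's y; 0 at one end (unlocked), grows towards the shaker's +y (leftwards seen from the robot), 0.070 m at the far end stop (locked, fully home). About 2 N of friction holds it where it is left.
- lock_top (a point): centre of the top face of the red lock grip, which is 28 mm (x) by 20 mm (y) and stands 40 mm above its track, at x = -120 mm in the shaker frame and 99 mm above the bench; it moves with the grip
- lid: screw-down lid, 180 g, loose, rigid. Origin: centre of the disc's underside, z up. Clear disc 160 mm wide, 4 mm thick; round blue knob 50 mm wide, 4 to 30 mm above origin; sleeve 39 mm wide, down to 32 mm below, threaded inside. Screwed down: origin 94 mm above bench. Right-hand thread, 9.5 mm a turn: free after 2 turns anticlockwise from above, then lift. About 1 mm play; self-holding.
- lid_stand: fixed lid stand: dark base 130 x 100 x 6 mm with two upright aluminium rails along its x, each 130 mm long, 8 mm thick, centred at y = +/-32 mm (56 mm apart inside), tops 60 mm above bench. Origin: underside, centre. The lid's disc lies across the rail tops, its sleeve hanging between them.
- rack_deck: sloped deck of the fixed blue rack: plate 66 mm (x) by 210 mm (y, level). Origin: centre of the upper face, 60 mm above bench; z is that face's normal, 15 degrees from vertical. The -x edge is the lower one and carries a lip 3 mm thick, 6 mm high, inside the 66 mm; the other edges are open. Boxes do not slide on it.
- box1: sample box: closed white plastic box with yellow top, 36 mm (x) by 50 mm (y) by 32 mm (z), about 70 g, standing on the tray under the lid, around the stud. Origin: its centre; z out of the coloured top. May be absent.
- box2: sample box: closed white plastic box with orange top, 36 mm (x) by 50 mm (y) by 32 mm (z), about 70 g, standing on the tray under the lid, around the stud. Origin: its centre; z out of the coloured top. May be absent.
- box3: sample box: closed white plastic box with green top, 36 mm (x) by 50 mm (y) by 32 mm (z), about 70 g, standing on the tray under the lid, around the stud. Origin: its centre; z out of the coloured top. May be absent.
- box4: sample box: closed white plastic box with red top, 36 mm (x) by 50 mm (y) by 32 mm (z), about 70 g, standing on the tray under the lid, around the stud. Origin: its centre; z out of the coloured top. May be absent.
- reagent: bystander: amber bottle 60 mm across, 130 mm tall; origin centre of its underside
- beaker: bystander: glass beaker 70 mm across, 80 mm tall; origin centre of its underside
- tipbox: bystander: black box with orange lid, 80 x 120 mm, 70 mm tall; origin centre of its underside
Mind the look-alikes: they are no part of the job. Leave any black look-alike of the part that bears rack_deck alone.

How it is judged (in metres and radians):
On the way, in this order (a step that is already met when the one before it is completed fails the run):
1. the transport lock is fully home, with the lid still on (value of joint lock above 0.066 m and z of lid in the frame of shaker below 0.118 m), for 0.2 s.
2. the lid is unscrewed and lifted clear of the stud (z of lid in the frame of shaker above 0.126 m), for 0.2 s.
3. the lid rests level on the rails of its stand, let go (x of lid in the frame of lid_stand between -0.04 and 0.04 m and y of lid in the frame of lid_stand between -0.012 and 0.012 m and z of lid in the frame of lid_stand between 0.056 and 0.066 m and angle between lid's own z axis and vertical below 0.1 rad and contact force between the fingers and lid below 0.1 N), for 0.3 s.
At the end, for the whole second after the job is handed in: Lock within 4 mm of its end stop; lid let go, level within 0.1 rad on the stand rails, centre within 12 mm across and 40 mm along of their middle; every present box at rest on the deck: centre within 30 mm across and 105 mm along of its centre and 12 to 30 mm above it (not stacked) (all of step 3 and value of joint lock above 0.066 m and linear speed of each of lid, box1, box2, box3, box4 below 0.02 m/s and x of box1 in the frame of rack_deck between -0.03 and 0.03 m and y of box1 in the frame of rack_deck between -0.105 and 0.105 m and z of box1 in the frame of rack_deck between 0.012 and 0.03 m and x of box2 in the frame of rack_deck between -0.03 and 0.03 m and y of box2 in the frame of rack_deck between -0.105 and 0.105 m and z of box2 in the frame of rack_deck between 0.012 and 0.03 m and x of box3 in the frame of rack_deck between -0.03 and 0.03 m and y of box3 in the frame of rack_deck between -0.105 and 0.105 m and z of box3 in the frame of rack_deck between 0.012 and 0.03 m and x of box4 in the frame of rack_deck between -0.03 and 0.03 m and y of box4 in the frame of rack_deck between -0.105 and 0.105 m and z of box4 in the frame of rack_deck between 0.012 and 0.03 m); the robot touches nothing.
It fails at once if the reagent is pushed more than 30 mm or tipped over (distance of reagent from where it was at the start of the episode above 0.03 m or angle between reagent's own z axis and vertical above 0.5 rad).
It fails at once if the beaker is pushed more than 30 mm or tipped over (distance of beaker from where it was at the start of the episode above 0.03 m or angle between beaker's own z axis and vertical above 0.5 rad).
It fails at once if the tipbox is pushed more than 30 mm or tipped over (distance of tipbox from where it was at the start of the episode above 0.03 m or angle between tipbox's own z axis and vertical above 0.5 rad).
Of box1, box2, box3, box4 only 2 to 4 are there at a start; the rules pass over those that are not, and their reading is None.
At some moment in a run one of box1, box2, box3, box4 may be knocked a few centimetres aside while the robot is not near it.
It also fails if it takes over 210 s, if anything falls off the work surface, if the arm or the gripper's body presses on something with over 40 N, if the wrist force passes 120 N, or if a joint passes its speed limit or range.

## Working session

There is one attempt and no reset: what is moved stays moved. The work goes in short steps, Python scripts to look and compute and a shell command to move; the robot and the scene stay as the last step left them, time stands still between calls to the robot, and variables do not carry over. Pictures are saved under pics/ and viewed, about 12 in all and at most 16, crops included, and the job is handed in when it is done.

```bash
mkdir -p pics; python3 - <<'E'
from rig import bot, vision
import cv2, numpy as np
np.set_printoptions(precision=4,suppress=True)
s=bot.read_state();print(s['time_s'],s['position'],s['tcp_rot'],s['opening'],bot.grip_depth)
for n in ['scene','top','wrist']:
    im=vision.capture(n);cv2.imwrite(f'pics/{n}0.png',im[:,:,::-1])
    i=vision.camera_info(n)
    for k,v in i.items(): print(n,k,v if not hasattr(v,'shape') else np.array(v))
E
```

```text
0.0 [0.1469 0.6067 0.2216] [[-0.9719  0.2356 -0.0008]
 [ 0.2356  0.9719 -0.002 ]
 [ 0.0004 -0.0021 -1.    ]] 0.9989658802809255 -0.0187
scene intrinsics [[429.37     0.     281.435 ]
 [  0.     429.37   205.5865]
 [  0.       0.       1.    ]]
scene camera_from_world [[ 0.1224  0.9922  0.0243  0.0688]
 [-0.5733  0.0507  0.8177  0.2971]
 [ 0.8101 -0.114   0.5751 -1.8447]
 [ 0.      0.      0.      1.    ]]
top intrinsics [[466.7446   0.     276.4625]
 [  0.     466.7446 203.5794]
 [  0.       0.       1.    ]]
top camera_from_world [[-0.0068 -1.      0.0022 -0.1595]
 [ 0.9831 -0.0063  0.1832 -0.6196]
 [-0.1831  0.0034  0.9831 -1.5801]
 [ 0.      0.      0.      1.    ]]
wrist intrinsics [[316.3109   0.     282.4623]
 [  0.     316.3109 205.7241]
 [  0.       0.       1.    ]]
wrist mount [[ 0.0005  0.9666  0.2562  0.0695]
 [ 1.     -0.0003 -0.0008  0.0002]
 [-0.0007  0.2562 -0.9666 -0.1616]
 [ 0.      0.      0.      1.    ]]
```

View pics/top0.png

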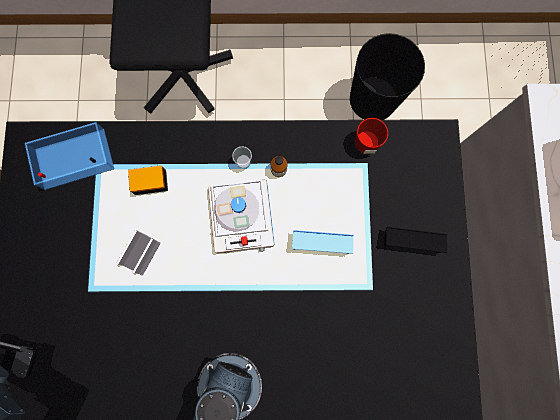

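View pics/scene0.png

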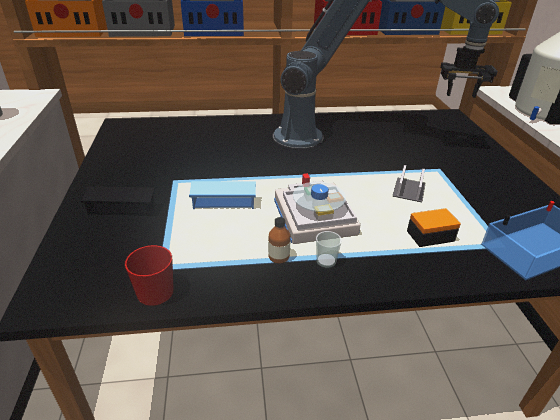

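The top view shows the shaker at about (240,215) with its knob at (238,204) and the red grip at (244,241). The lid stand is at (139,253), the blue rack at (322,242), and its black look-alike at (413,240). The blue rack is the one described. One enlarged crop next.

```bash
cat > h.py <<'E'
from rig import bot, vision
import cv2, numpy as np
np.set_printoptions(precision=4,suppress=True)
def cam(n,s=None):
    i=vision.camera_info(n);K=np.array(i['intrinsics'])
    if n=='wrist':
        s=s or bot.read_state();T=np.eye(4);T[:3,:3]=s['tcp_rot'];T[:3,3]=s['position']
        W=T@np.array(i['mount'])
    else: W=np.linalg.inv(np.array(i['camera_from_world']))
    return K,W
def ray(c,uv,z):
    K,W=c;d=W[:3,:3]@np.array([(uv[0]-K[0,2])/K[0,0],-(uv[1]-K[1,2])/K[1,1],-1]);o=W[:3,3]
    return o+d*(z-o[2])/d[2]
def proj(c,p):
    K,W=c;q=np.linalg.inv(W)@np.r_[p,1];return np.array([K[0,2]+K[0,0]*q[0]/-q[2],K[1,2]+K[1,1]*q[1]/q[2]])
def blobs(im,lo,hi,amin=20,roi=None):
    hsv=cv2.cvtColor(im,cv2.COLOR_RGB2HSV);m=cv2.inRange(hsv,np.array(lo),np.array(hi))
    if roi: k=np.zeros_like(m);x0,y0,x1,y1=roi;k[y0:y1,x0:x1]=255;m&=k
    n,l,st,ce=cv2.connectedComponentsWithStats(m)
    out=[]
    for j in range(1,n):
        if st[j,4]>=amin:
            out.append((ce[j],st[j,4],cv2.minAreaRect(np.argwhere(l==j)[:,::-1].astype(np.float32))))
    return sorted(out,key=lambda o:-o[1])
def snap(n,f=None):
    s=bot.read_state();im=np.array(vision.capture(n))
    if f: cv2.imwrite('pics/'+f,im[:,:,::-1])
    return im,cam(n,s)
E
python3 - <<'E'
from h import *
im=cv2.imread('pics/top0.png')[:,:,::-1].copy();c=cam('top')
a=cv2.resize(im[170:290,110:380],None,fx=2.95,fy=2.95,interpolation=cv2.INTER_CUBIC)
cv2.imwrite('pics/top0c.png',a[:,:,::-1])
b=blobs(im,(100,120,60),(120,255,255),30,(200,180,280,260));print('knob',[(x[0],x[1],ray(c,x[0],.124)) for x in b])
b=blobs(im,(85,40,60),(115,255,255),300,(280,220,365,265));print('rack',[(x[0],x[1],x[2],[ray(c,q,.06) for q in cv2.boxPoints(x[2])]) for x in b])
b=blobs(im,(0,170,100),(8,255,255),10,(200,225,280,260));print('lock',[(x[0],x[1],ray(c,x[0],.099)) for x in b])
b=blobs(im,(0,0,20),(179,60,200),30,(110,225,170,280));print('stand',[(x[0],x[1],x[2],[ray(c,q,.03) for q in cv2.boxPoints(x[2])]) for x in b])
E
```

```text
knob [(array([237.8424, 204.6788]), np.int32(165), array([ 0.6032, -0.0335,  0.124 ]))]
rack [(array([322.3107, 241.4742]), np.int32(1162), ((322.4127502441406, 241.53115844726562), (60.732933044433594, 19.322404861450195), 4.316027641296387), [array([ 0.4592, -0.2139,  0.06  ]), array([ 0.5259, -0.2198,  0.06  ]), array([ 0.5086, -0.4292,  0.06  ]), array([ 0.4422, -0.4218,  0.06  ])])]
lock [(array([243.775, 240.225]), np.int32(40), array([ 0.486 , -0.0525,  0.099 ]))]
stand [(array([138.9174, 252.7636]), np.int32(956), ((138.64407348632812, 253.89248657226562), (27.445337295532227, 40.979679107666016), 28.495635986328125), [array([0.4086, 0.3933, 0.03  ]), array([0.5344, 0.3314, 0.03  ]), array([0.4875, 0.2445, 0.03  ]), array([0.363 , 0.3074, 0.03  ])])]
```

View pics/top0c.png

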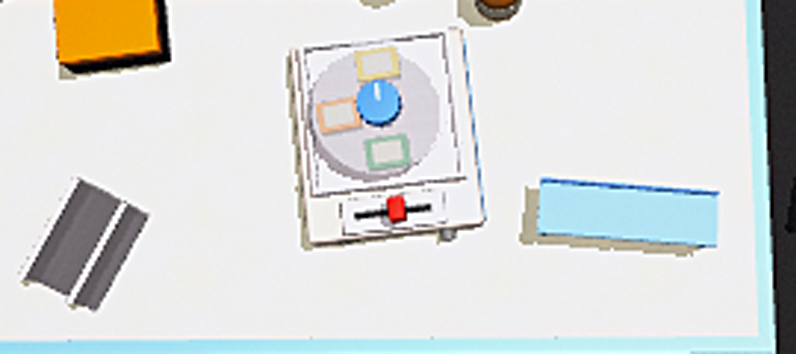

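The enlarged crop shows three boxes under the lid: yellow, orange and green, with no red-topped one visible. The blue sloped rack is at crop (628,212) and is the real one; the black one lies off the mat. I'm moving now, with a stop over the stand for a close look.

```bash
cat >> h.py <<'E'
def to(x,y,z,a=None):
    "print the shift (mm) and turn (deg) from now to TCP x,y,z, tool down, jaw axis at world angle a"
    s=bot.read_state();R=np.array(s['tcp_rot']);p=np.array(s['position'])
    from scipy.spatial.transform import Rotation as Q
    d=R.T@(np.array([x,y,z])-p)*1e3
    if a is None: a=np.degrees(np.arctan2(R[1,1],R[0,1]))
    a=np.radians(a);D=np.array([[-np.sin(a),np.cos(a),0],[np.cos(a),np.sin(a),0],[0,0,-1]])
    w=Q.from_matrix(R.T@D).as_rotvec(degrees=True)
    print('to',d.round(1),w.round(1),'rows',np.ceil(max(np.linalg.norm(d)/41.7,np.linalg.norm(w)/7.16)))
E
python3 -m jog '[[[-279,-248,-80],[0,0,0],0],[[-279,-248,-80],[0,0,0],0],[[-279,-248,-80],[0,0,0],0],[[-279,-248,-80],[0,0,0],0],[[-279,-248,-80],[0,0,0],0],[[-279,-248,-80],[0,0,0],0],[[-279,-248,-80],[0,0,0],0],[[-279,-248,-80],[0,0,0],0],[[-279,-248,-80],[0,0,0],0],[[-279,-248,-80],[0,0,0],0],[[-279,-248,-80],[0,0,0],0],[[-279,-248,-80],[0,0,0],0]]'
python3 - <<'E'
from h import *
im,c=snap('wrist','w1.png')
s=bot.read_state();print(s['time_s'],s['position'],s['force'])
to(.50,-.04,.26,96.5)
E
```

```text
time_s: 1.15
position: [0.3596, 0.3006, 0.3023]
tcp_rot: [[-0.971, 0.237, -0.001], [0.237, 0.971, 0.0], [0.001, 0.0, -1.0]]
force: [-0.2, -0.8, -0.5]
opening: 0.999
1.2 [0.359  0.3012 0.3021] [ 0.2773  0.2494 -1.2724]
to [-217.4 -298.4   41.8] [  0.   -0.1 -20.1] rows 9.0
```

View pics/w1.png

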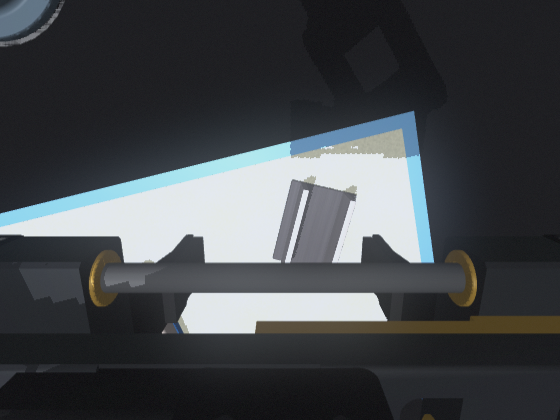

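The wrist view shows the stand rails at about (293,220) and (347,220). The gripper hides the lower half of the picture, so I must look from beyond each thing. Next stop is over the far side of the shaker.

```bash
python3 -m jog '[[[-334,-270,20],[0,0,-20],0],[[-334,-270,20],[0,0,-20],0],[[-334,-270,20],[0,0,-20],0],[[-334,-270,20],[0,0,-20],0],[[-334,-270,20],[0,0,-20],0],[[-334,-270,20],[0,0,-20],0],[[-334,-270,20],[0,0,-20],0],[[-334,-270,20],[0,0,-20],0],[[-334,-270,20],[0,0,-20],0],[[-334,-270,20],[0,0,-20],0],[[-334,-270,20],[0,0,-20],0],[[-334,-270,20],[0,0,-20],0]]'
python3 - <<'E'
from h import *
im,c=snap('wrist','w2.png')
s=bot.read_state();print(s['time_s'],s['position'],s['joint_positions'])
b=blobs(im,(0,150,80),(8,255,255),60);print('lock',[(x[0],x[1],x[2],ray(c,x[0],.099)) for x in b])
b=blobs(im,(100,120,60),(120,255,255),100);print('blue',[(x[0],x[1],ray(c,x[0],.124)) for x in b])
E
```

```text
time_s: 2.2
position: [0.6246, -0.0434, 0.2808]
tcp_rot: [[-0.994, -0.109, 0.002], [-0.109, 0.994, -0.002], [-0.001, -0.002, -1.0]]
force: [1.1, 0.8, -0.4]
opening: 0.999
2.25 [ 0.6222 -0.0406  0.2807] [ -13.9935   26.8758   78.2722    0.0156   74.948  -110.339 ]
lock [(array([286.7097,  52.2419]), np.int32(62), ((287.0882568359375, 51.14705276489258), (6.063390254974365, 20.130456924438477), 14.03624439239502), array([ 0.4889, -0.0542,  0.099 ]))]
blue [(array([294.9465, 171.8324]), np.int32(1683), array([ 0.6031, -0.0331,  0.124 ])), (array([67.3912, 60.7569]), np.int32(432), array([ 0.5233, -0.2556,  0.124 ]))]
```

View pics/w2.png

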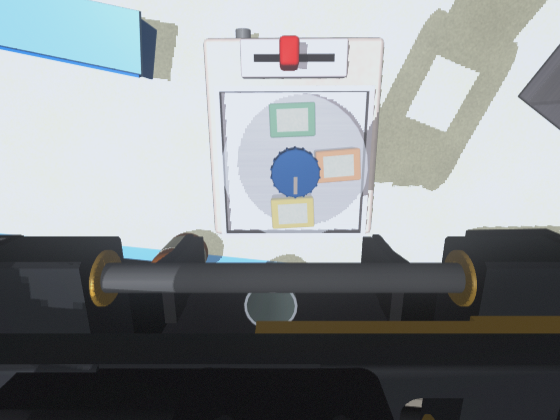

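Only three boxes are present: green (292,120), orange (338,165) and yellow (292,212). The red lock grip is at (289,52) with about 40 mm of slot left on the right, which is +y. The knob comes out at (0.603,-0.033) in both views. Now to the lock.

```bash
python3 - <<'E'
from h import *
to(.4875,-.0533,.14,96.4)
to(.4875,-.0533,.068,96.4)
E
```

```text
to [135.1   2.1 140.9] [ 0.  -0.1 -0.1] rows 5.0
to [135.    2.1 212.9] [ 0.  -0.1 -0.1] rows 7.0
```

```bash
python3 -m jog '[[[135,2,100],[0,0,0],0],[[135,2,100],[0,0,0],0],[[135,2,100],[0,0,0],0],[[135,2,100],[0,0,0],0],[[135,2,100],[0,0,0],0],[[135,2,140],[0,0,0],0],[[135,2,180],[0,0,0],0],[[135,2,200],[0,0,0],0],[[135,2,211],[0,0,0],0],[[135,2,211],[0,0,0],0]]'
python3 -m jog '[[[0,0,0],[0,0,0],1],[[0,0,0],[0,0,0],1],[[0,0,0],[0,0,0],1],[[0,0,0],[0,0,0],1],[[0,0,0],[0,0,0],1],[[0,0,0],[0,0,0],1],[[0,0,0],[0,0,0],1],[[0,0,0],[0,0,0],1]]'
```

```text
time_s: 3.08
position: [0.484, -0.0503, 0.0692]
tcp_rot: [[-0.993, -0.114, -0.007], [-0.114, 0.993, 0.003], [0.006, 0.004, -1.0]]
force: [0.1, 1.0, 0.3]
opening: 0.999
time_s: 3.75
position: [0.4866, -0.0536, 0.0718]
tcp_rot: [[-0.994, -0.111, 0.0], [-0.111, 0.994, -0.0], [-0.0, -0.0, -1.0]]
force: [0.2, 0.7, -0.0]
opening: 0.483
```

```bash
python3 -m jog '[[[0,0,0],[0,0,0],1],[[0,0,0],[0,0,0],1],[[0,0,0],[0,0,0],1],[[0,0,0],[0,0,0],1],[[0,0,0],[0,0,0],1],[[0,0,0],[0,0,0],1],[[0,10,0],[0,0,0],1],[[0,20,0],[0,0,0],1],[[0,25,0],[0,0,0],1],[[0,30,0],[0,0,0],1],[[0,32,0],[0,0,0],1],[[0,32,0],[0,0,0],1]]'
```

```text
time_s: 4.75
position: [0.4827, -0.0205, 0.0715]
tcp_rot: [[-0.994, -0.111, -0.0], [-0.111, 0.994, 0.001], [0.0, 0.001, -1.0]]
force: [0.4, 1.8, 0.1]
opening: 0.226
```

```bash
python3 -m jog '[[[0,3,0],[0,0,0],1],[[0,6,0],[0,0,0],1],[[0,9,0],[0,0,0],1],[[0,11,0],[0,0,0],1],[[0,12,0],[0,0,0],1],[[0,12,0],[0,0,0],1]]'
python3 -m jog '[[[0,2,0],[0,0,0],1],[[0,4,0],[0,0,0],1],[[0,4,0],[0,0,0],1],[[0,4,0],[0,0,0],1]]'
```

```text
time_s: 5.25
position: [0.4818, -0.0118, 0.0715]
tcp_rot: [[-0.994, -0.113, 0.0], [-0.113, 0.994, -0.004], [0.0, -0.004, -1.0]]
force: [-1.4, -11.7, -1.4]
opening: 0.227
time_s: 5.58
position: [0.4819, -0.0115, 0.0715]
tcp_rot: [[-0.993, -0.116, 0.001], [-0.116, 0.993, -0.009], [0.0, -0.009, -1.0]]
force: [-4.2, -26.6, -3.5]
opening: 0.226
```

The end stop was met after about 42 mm, with 27 N of push. Now release, rise, move over the knob and wind the last joint back.

```bash
python3 -m jog '[[[0,-4,0],[0,0,0],1],[[0,-4,0],[0,0,0],0],[[0,-4,0],[0,0,0],0],[[0,-4,0],[0,0,0],0],[[0,-4,0],[0,0,0],0],[[0,-4,0],[0,0,0],0],[[0,-4,-30],[0,0,0],0],[[0,-4,-70],[0,0,0],0],[[0,-4,-110],[0,0,0],0],[[0,-4,-150],[0,0,0],0],[[0,-4,-150],[0,0,0],0],[[0,-4,-150],[0,0,0],0]]'
python3 - <<'E'
from h import *
im,c=snap('top')
b=blobs(im,(0,170,100),(8,255,255),10,(200,225,280,260));print('lock',[(x[0],x[1],ray(c,x[0],.099)) for x in b])
b=blobs(im,(100,120,60),(120,255,255),30,(200,180,280,260));print('knob',[(x[0],x[1],ray(c,x[0],.124)) for x in b])
to(.603,-.0333,.2)
print(bot.read_state()['joint_positions'])
E
```

```text
time_s: 6.58
position: [0.4832, -0.0095, 0.224]
tcp_rot: [[-0.994, -0.112, 0.007], [-0.112, 0.994, -0.001], [-0.006, -0.002, -1.0]]
force: [-0.5, 0.6, 0.1]
opening: 0.956
lock []
knob [(array([237.8293, 204.7134]), np.int32(164), array([ 0.6031, -0.0335,  0.124 ]))]
to [-117.9  -37.5   22.3] [-0.   0.1  0. ] rows 4.0
[ -14.4246   19.2346  102.2323    0.0175   58.4387 -110.8455]
```

```bash
python3 -m jog '[[[-118,-37,22],[0,0,7],0],[[-118,-37,22],[0,0,14],0],[[-118,-37,22],[0,0,21],0],[[-118,-37,22],[0,0,28],0],[[-118,-37,22],[0,0,35],0],[[-118,-37,22],[0,0,42],0],[[-118,-37,22],[0,0,49],0],[[-118,-37,22],[0,0,56],0],[[-118,-37,22],[0,0,63],0],[[-118,-37,22],[0,0,70],0],[[-118,-37,22],[0,0,77],0],[[-118,-37,22],[0,0,84],0]]' >/dev/null
python3 -m jog '[[[0,0,0],[0,0,7],0],[[0,0,0],[0,0,14],0],[[0,0,0],[0,0,21],0],[[0,0,0],[0,0,28],0],[[0,0,0],[0,0,35],0],[[0,0,0],[0,0,42],0],[[0,0,0],[0,0,49],0],[[0,0,0],[0,0,56],0],[[0,0,0],[0,0,63],0],[[0,0,0],[0,0,70],0],[[0,0,0],[0,0,77],0],[[0,0,0],[0,0,84],0]]' >/dev/null
python3 -m jog '[[[0,0,0],[0,0,7],0],[[0,0,0],[0,0,14],0],[[0,0,0],[0,0,21],0],[[0,0,0],[0,0,28],0],[[0,0,0],[0,0,35],0],[[0,0,0],[0,0,42],0],[[0,0,0],[0,0,49],0],[[0,0,0],[0,0,56],0],[[0,0,0],[0,0,63],0],[[0,0,0],[0,0,70],0],[[0,0,0],[0,0,77],0],[[0,0,0],[0,0,84],0]]'
python3 - <<'E'
from h import *
im,c=snap('wrist','w3.png')
s=bot.read_state();print(s['joint_positions'])
b=blobs(im,(100,120,60),(120,255,255),100);print('blue',[(x[0],x[1],ray(c,x[0],.124)) for x in b])
to(.603,-.0333,.1005)
E
```

```text
time_s: 9.63
position: [0.6012, -0.0327, 0.1964]
tcp_rot: [[0.407, -0.913, -0.006], [-0.913, -0.407, 0.002], [-0.004, 0.005, -1.0]]
force: [0.5, -0.4, 0.5]
opening: 0.999
[-13.7416  30.3134  86.7632   0.0102  63.274  142.4383]
blue [(array([279.3661, 209.785 ]), np.int32(3065), array([ 0.6053, -0.0355,  0.124 ])), (array([462.1888,  17.0372]), np.int32(376), array([ 0.5486, -0.2057,  0.124 ]))]
to [ 1.7 -1.9 95.9] [ 0.3  0.2 -0. ] rows 3.0
```

```bash
python3 -m jog '[[[2,-2,35],[0,0,7],0],[[2,-2,65],[0,0,10],0],[[2,-2,80],[0,0,10],0],[[2,-2,90],[0,0,10],0],[[2,-2,96],[0,0,10],0],[[2,-2,96],[0,0,10],0],[[2,-2,96],[0,0,10],1],[[2,-2,96],[0,0,10],1],[[2,-2,96],[0,0,10],1],[[2,-2,96],[0,0,10],1],[[2,-2,96],[0,0,10],1],[[2,-2,96],[0,0,10],1]]'
python3 -m jog '[[[0,0,0],[0,0,0],1],[[0,0,0],[0,0,0],1],[[0,0,0],[0,0,0],1],[[0,0,0],[0,0,0],1]]'
```

```text
time_s: 10.68
position: [0.6059, -0.0344, 0.1041]
tcp_rot: [[0.248, -0.969, 0.001], [-0.969, -0.248, -0.0], [0.0, -0.001, -1.0]]
force: [0.1, 0.2, -0.3]
opening: 0.631
time_s: 11.02
position: [0.6056, -0.0344, 0.1039]
tcp_rot: [[0.248, -0.969, -0.0], [-0.969, -0.248, -0.0], [0.0, 0.0, -1.0]]
force: [-1.9, -0.7, 3.9]
opening: 0.569
```

View pics/w3.png

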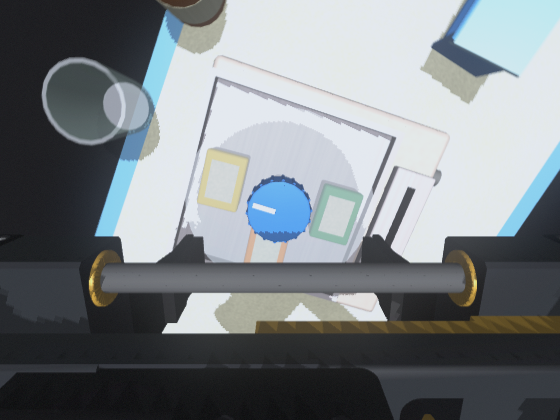

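The knob is held (opening 49.5 mm). The wrist view confirmed it sits free between the fingers at (279,209). Unscrewing now.

```bash
python3 -m jog '[[[0,0,-0.2],[0,0,-7],1],[[0,0,-0.4],[0,0,-14],1],[[0,0,-0.6],[0,0,-21],1],[[0,0,-0.7],[0,0,-28],1],[[0,0,-0.9],[0,0,-35],1],[[0,0,-1.1],[0,0,-42],1],[[0,0,-1.3],[0,0,-49],1],[[0,0,-1.5],[0,0,-56],1],[[0,0,-1.7],[0,0,-63],1],[[0,0,-1.9],[0,0,-70],1],[[0,0,-2.0],[0,0,-77],1],[[0,0,-2.2],[0,0,-84],1]]'
```

```text
time_s: 12.02
position: [0.6059, -0.0339, 0.1052]
tcp_rot: [[0.989, 0.151, 0.0], [0.151, -0.989, 0.001], [0.001, -0.001, -1.0]]
force: [0.7, 0.9, -1.7]
opening: 0.567
```

Forces are low. Continuing.

```bash
python3 -m jog '[[[0,0,-0.2],[0,0,-7],1],[[0,0,-0.4],[0,0,-14],1],[[0,0,-0.6],[0,0,-21],1],[[0,0,-0.7],[0,0,-28],1],[[0,0,-0.9],[0,0,-35],1],[[0,0,-1.1],[0,0,-42],1],[[0,0,-1.3],[0,0,-49],1],[[0,0,-1.5],[0,0,-56],1],[[0,0,-1.7],[0,0,-63],1],[[0,0,-1.9],[0,0,-70],1],[[0,0,-2.0],[0,0,-77],1],[[0,0,-2.2],[0,0,-84],1]]'
python3 -m jog '[[[0,0,-0.2],[0,0,-7],1],[[0,0,-0.4],[0,0,-14],1],[[0,0,-0.6],[0,0,-21],1],[[0,0,-0.7],[0,0,-28],1],[[0,0,-0.9],[0,0,-35],1],[[0,0,-1.1],[0,0,-42],1],[[0,0,-1.3],[0,0,-49],1],[[0,0,-1.5],[0,0,-56],1],[[0,0,-1.7],[0,0,-63],1],[[0,0,-1.9],[0,0,-70],1],[[0,0,-2.0],[0,0,-77],1],[[0,0,-2.2],[0,0,-84],1]]'
python3 - <<'E'
from h import *
s=bot.read_state();print(s['time_s'],s['joint_positions'],s['moment'])
im,c=snap('top')
b=blobs(im,(100,120,60),(120,255,255),30,(200,180,280,260));print('knob',[(x[0],x[1]) for x in b])
E
```

```text
time_s: 13.02
position: [0.6051, -0.0334, 0.1072]
tcp_rot: [[-0.047, 0.999, -0.001], [0.999, 0.047, 0.002], [0.002, -0.001, -1.0]]
force: [-0.1, 2.0, -0.8]
opening: 0.57
time_s: 14.02
position: [0.6045, -0.034, 0.1094]
tcp_rot: [[-0.998, 0.057, -0.003], [0.057, 0.998, 0.001], [0.003, 0.001, -1.0]]
force: [-1.1, 0.1, -0.3]
opening: 0.567
14.0167 [ -13.7817   37.0527   90.3616    0.0063   52.7505 -100.5114] [0.0198 0.3224 0.0038]
knob []
```

```bash
python3 -m jog '[[[0,0,-0.2],[0,0,-7],1],[[0,0,-0.4],[0,0,-14],1],[[0,0,-0.6],[0,0,-21],1],[[0,0,-0.7],[0,0,-28],1],[[0,0,-0.9],[0,0,-35],1],[[0,0,-1.1],[0,0,-42],1],[[0,0,-1.3],[0,0,-49],1],[[0,0,-1.3],[0,0,-49],0],[[0,0,-1.3],[0,0,-49],0],[[0,0,-1.3],[0,0,-49],0],[[0,0,-1.3],[0,0,-49],0],[[0,0,-1.3],[0,0,-49],0]]'
python3 -m jog '[[[0,0,0],[0,0,7],0],[[0,0,0],[0,0,14],0],[[0,0,0],[0,0,21],0],[[0,0,0],[0,0,28],0],[[0,0,0],[0,0,35],0],[[0,0,0],[0,0,42],0],[[0,0,0],[0,0,49],0],[[0,0,0],[0,0,56],0],[[0,0,0],[0,0,63],0],[[0,0,0],[0,0,70],0],[[0,0,0],[0,0,77],0],[[0,0,0],[0,0,84],0]]'
python3 -m jog '[[[0,0,0],[0,0,7],0],[[0,0,0],[0,0,14],0],[[0,0,0],[0,0,21],0],[[0,0,0],[0,0,28],0],[[0,0,0],[0,0,35],0],[[0,0,0],[0,0,42],0],[[0,0,0],[0,0,49],0],[[0,0,0],[0,0,56],0],[[0,0,0],[0,0,63],0],[[0,0,0],[0,0,70],0],[[0,0,0],[0,0,77],0],[[0,0,0],[0,0,84],0]]'
python3 -m jog '[[[0,0,0],[0,0,7],0],[[0,0,0],[0,0,14],0],[[0,0,0],[0,0,21],0],[[0,0,0],[0,0,28],0],[[0,0,0],[0,0,35],0],[[0,0,0],[0,0,42],0],[[0,0,0],[0,0,49],0],[[0,0,0],[0,0,56],0],[[0,0,0],[0,0,63],0],[[0,0,0],[0,0,70],0],[[0,0,0],[0,0,77],0],[[0,0,0],[0,0,84],0]]'
```

```text
time_s: 15.07
position: [0.6059, -0.0344, 0.1115]
tcp_rot: [[-0.704, -0.711, 0.0], [-0.711, 0.704, -0.0], [-0.0, -0.0, -1.0]]
force: [-0.1, -0.1, 0.1]
opening: 0.855
time_s: 16.07
position: [0.6058, -0.0344, 0.1116]
tcp_rot: [[-0.777, 0.63, 0.0], [0.63, 0.777, -0.0], [-0.0, 0.0, -1.0]]
force: [-0.6, -0.2, 0.2]
opening: 1.0
time_s: 17.07
position: [0.6058, -0.0344, 0.1116]
tcp_rot: [[0.545, 0.838, 0.0], [0.838, -0.545, -0.0], [0.0, 0.0, -1.0]]
force: [-1.0, 0.0, 0.3]
opening: 1.0
time_s: 18.07
position: [0.6058, -0.0344, 0.1115]
tcp_rot: [[0.891, -0.455, 0.0], [-0.455, -0.891, -0.0], [0.0, -0.0, -1.0]]
force: [0.7, -0.1, 0.4]
opening: 1.0
```

```bash
python3 -m jog '[[[0,0,0],[0,0,7],0],[[0,0,0],[0,0,14],0],[[0,0,0],[0,0,21],0],[[0,0,0],[0,0,28],0],[[0,0,0],[0,0,35],0],[[0,0,0],[0,0,42],0],[[0,0,0],[0,0,49],0],[[0,0,0],[0,0,49],1],[[0,0,0],[0,0,49],1],[[0,0,0],[0,0,49],1],[[0,0,0],[0,0,49],1],[[0,0,0],[0,0,49],1]]'
python3 -m jog '[[[0,0,0],[0,0,0],1],[[0,0,0],[0,0,0],1],[[0,0,0],[0,0,0],1],[[0,0,0],[0,0,0],1],[[0,0,0],[0,0,0],1]]'
python3 -m jog '[[[0,0,-0.2],[0,0,-7],1],[[0,0,-0.4],[0,0,-14],1],[[0,0,-0.6],[0,0,-21],1],[[0,0,-0.7],[0,0,-28],1],[[0,0,-0.9],[0,0,-35],1],[[0,0,-1.1],[0,0,-42],1],[[0,0,-1.3],[0,0,-49],1],[[0,0,-1.5],[0,0,-56],1],[[0,0,-1.7],[0,0,-63],1],[[0,0,-1.9],[0,0,-70],1],[[0,0,-2.0],[0,0,-77],1],[[0,0,-2.2],[0,0,-84],1]]'
```

```text
time_s: 19.07
position: [0.6057, -0.0343, 0.1115]
tcp_rot: [[0.249, -0.968, 0.0], [-0.968, -0.249, -0.0], [0.0, -0.0, -1.0]]
force: [-0.6, -0.7, 0.3]
opening: 0.705
time_s: 19.48
position: [0.6058, -0.0344, 0.1115]
tcp_rot: [[0.248, -0.969, 0.0], [-0.969, -0.248, -0.0], [0.0, -0.0, -1.0]]
force: [-0.1, 0.6, -0.3]
opening: 0.566
time_s: 20.48
position: [0.6054, -0.0341, 0.1136]
tcp_rot: [[0.988, 0.152, -0.001], [0.152, -0.988, 0.001], [-0.001, -0.001, -1.0]]
force: [0.2, 1.2, -0.5]
opening: 0.568
```

```bash
python3 -m jog '[[[0,0,-0.2],[0,0,-7],1],[[0,0,-0.4],[0,0,-14],1],[[0,0,-0.6],[0,0,-21],1],[[0,0,-0.7],[0,0,-28],1],[[0,0,-0.9],[0,0,-35],1],[[0,0,-1.1],[0,0,-42],1],[[0,0,-1.3],[0,0,-49],1],[[0,0,-1.5],[0,0,-56],1],[[0,0,-1.7],[0,0,-63],1],[[0,0,-1.9],[0,0,-70],1],[[0,0,-2.0],[0,0,-77],1],[[0,0,-2.2],[0,0,-84],1]]'
python3 -m jog '[[[0,0,-0.2],[0,0,-7],1],[[0,0,-0.4],[0,0,-14],1],[[0,0,-0.6],[0,0,-21],1],[[0,0,-0.7],[0,0,-28],1],[[0,0,-0.9],[0,0,-35],1],[[0,0,-1.1],[0,0,-42],1],[[0,0,-1.3],[0,0,-49],1],[[0,0,-1.5],[0,0,-56],1],[[0,0,-1.7],[0,0,-63],1],[[0,0,-1.9],[0,0,-70],1],[[0,0,-2.0],[0,0,-77],1],[[0,0,-2.2],[0,0,-84],1]]'
python3 -m jog '[[[0,0,-0.2],[0,0,-7],1],[[0,0,-0.4],[0,0,-14],1],[[0,0,-0.6],[0,0,-21],1],[[0,0,-0.7],[0,0,-28],1],[[0,0,-0.9],[0,0,-35],1],[[0,0,-1.1],[0,0,-42],1],[[0,0,-1.1],[0,0,-42],0],[[0,0,-1.1],[0,0,-42],0],[[0,0,-1.1],[0,0,-42],0],[[0,0,-1.1],[0,0,-42],0]]'
```

```text
time_s: 21.48
position: [0.6048, -0.0337, 0.1158]
tcp_rot: [[-0.047, 0.999, -0.002], [0.999, 0.047, 0.001], [0.001, -0.002, -1.0]]
force: [-0.7, 1.1, 0.3]
opening: 0.57
time_s: 22.48
position: [0.6049, -0.0339, 0.118]
tcp_rot: [[-0.998, 0.057, -0.002], [0.057, 0.998, 0.001], [0.002, 0.001, -1.0]]
force: [-0.5, 0.9, 1.4]
opening: 0.563
time_s: 23.32
position: [0.6057, -0.0344, 0.1191]
tcp_rot: [[-0.785, -0.619, -0.0], [-0.619, 0.785, -0.0], [0.0, -0.0, -1.0]]
force: [-0.2, 0.3, 0.7]
opening: 0.786
```

```bash
python3 -m jog '[[[0,0,0],[0,0,0],0],[[0,0,0],[0,0,7],0],[[0,0,0],[0,0,14],0],[[0,0,0],[0,0,21],0],[[0,0,0],[0,0,28],0],[[0,0,0],[0,0,35],0],[[0,0,0],[0,0,42],0],[[0,0,0],[0,0,49],0],[[0,0,0],[0,0,56],0],[[0,0,0],[0,0,63],0],[[0,0,0],[0,0,70],0],[[0,0,0],[0,0,77],0]]' >/dev/null
python3 -m jog '[[[0,0,0],[0,0,7],0],[[0,0,0],[0,0,14],0],[[0,0,0],[0,0,21],0],[[0,0,0],[0,0,28],0],[[0,0,0],[0,0,35],0],[[0,0,0],[0,0,42],0],[[0,0,0],[0,0,49],0],[[0,0,0],[0,0,56],0],[[0,0,0],[0,0,63],0],[[0,0,0],[0,0,70],0],[[0,0,0],[0,0,77],0],[[0,0,0],[0,0,84],0]]'
python3 -m jog '[[[0,0,0],[0,0,7],0],[[0,0,0],[0,0,14],0],[[0,0,0],[0,0,14],0],[[0,0,0],[0,0,14],1],[[0,0,0],[0,0,14],1],[[0,0,0],[0,0,14],1],[[0,0,0],[0,0,14],1],[[0,0,0],[0,0,14],1],[[0,0,0],[0,0,14],1],[[0,0,0],[0,0,14],1],[[0,0,0],[0,0,14],1],[[0,0,0],[0,0,14],1]]'
python3 -m jog '[[[0,0,0],[0,0,0],1],[[0,0,-0.2],[0,0,-7],1],[[0,0,-0.4],[0,0,-14],1],[[0,0,-0.6],[0,0,-21],1],[[0,0,-0.7],[0,0,-28],1],[[0,0,-0.9],[0,0,-35],1],[[0,0,-1.1],[0,0,-42],1],[[0,0,-1.3],[0,0,-49],1],[[0,0,-1.5],[0,0,-56],1],[[0,0,-1.7],[0,0,-63],1],[[0,0,-1.9],[0,0,-70],1],[[0,0,-2.0],[0,0,-77],1]]'
python3 -m jog '[[[0,0,-0.2],[0,0,-7],1],[[0,0,-0.4],[0,0,-14],1],[[0,0,-0.6],[0,0,-21],1],[[0,0,-0.7],[0,0,-28],1],[[0,0,-0.9],[0,0,-35],1],[[0,0,-1.1],[0,0,-42],1],[[0,0,-1.3],[0,0,-49],1],[[0,0,-1.5],[0,0,-56],1],[[0,0,-1.7],[0,0,-63],1],[[0,0,-1.9],[0,0,-70],1],[[0,0,-2.0],[0,0,-77],1],[[0,0,-2.0],[0,0,-80],1]]'
```

```text
time_s: 25.32
position: [0.6057, -0.0344, 0.1191]
tcp_rot: [[0.545, 0.838, 0.0], [0.838, -0.545, -0.0], [-0.0, 0.0, -1.0]]
force: [0.5, -0.3, 0.4]
opening: 0.995
time_s: 26.32
position: [0.6056, -0.0343, 0.1192]
tcp_rot: [[0.727, 0.687, -0.0], [0.687, -0.727, 0.0], [-0.0, -0.0, -1.0]]
force: [-0.4, 1.2, 0.5]
opening: 0.565
time_s: 27.32
position: [0.6059, -0.0342, 0.1213]
tcp_rot: [[-0.511, 0.86, 0.001], [0.86, 0.511, 0.0], [0.0, 0.001, -1.0]]
force: [0.3, 0.5, 0.2]
opening: 0.566
time_s: 28.32
position: [0.606, -0.0336, 0.1234]
tcp_rot: [[-0.936, -0.352, 0.001], [-0.352, 0.936, 0.001], [-0.001, 0.001, -1.0]]
force: [0.0, 2.4, 2.6]
opening: 0.562
```

```bash
python3 -m jog '[[[0,0,-1],[0,0,-4],1],[[0,0,-2],[0,0,-6],1],[[0,0,-4],[0,0,-6],1],[[0,0,-5],[0,0,-6],1],[[0,0,-5],[0,0,-6],1]]'
```

```text
time_s: 28.73
position: [0.6057, -0.0344, 0.1282]
tcp_rot: [[-0.896, -0.444, 0.0], [-0.444, 0.896, -0.0], [-0.0, -0.0, -1.0]]
force: [0.8, -0.3, -1.3]
opening: 0.566
```

Free: the force shows only the lid's weight. I'm lifting high now, and measuring the stand from the stored pictures.

```bash
python3 -m jog '[[[0,0,-30],[0,0,0],1],[[0,0,-60],[0,0,0],1],[[0,0,-80],[0,0,0],1],[[0,0,-90],[0,0,0],1],[[0,0,-90],[0,0,0],1],[[0,0,-90],[0,0,0],1]]'
python3 - <<'E'
from h import *
a=cv2.imread('pics/top0.png')[224:284,110:170];b=cv2.imread('pics/w1.png')[165:275,255:375]
a=cv2.resize(a,None,fx=6,fy=6,interpolation=cv2.INTER_CUBIC);b=cv2.resize(b,None,fx=3.5,fy=3.5,interpolation=cv2.INTER_CUBIC)
o=np.zeros((390,790,3),np.uint8);o[:360,:360]=a;o[:385,365:785]=b;cv2.imwrite('pics/st.png',o)
E
```

```text
time_s: 29.23
position: [0.6052, -0.0343, 0.2178]
tcp_rot: [[-0.896, -0.444, -0.0], [-0.444, 0.896, 0.0], [0.0, 0.0, -1.0]]
force: [0.6, -0.2, -2.8]
opening: 0.567
```

View pics/st.png

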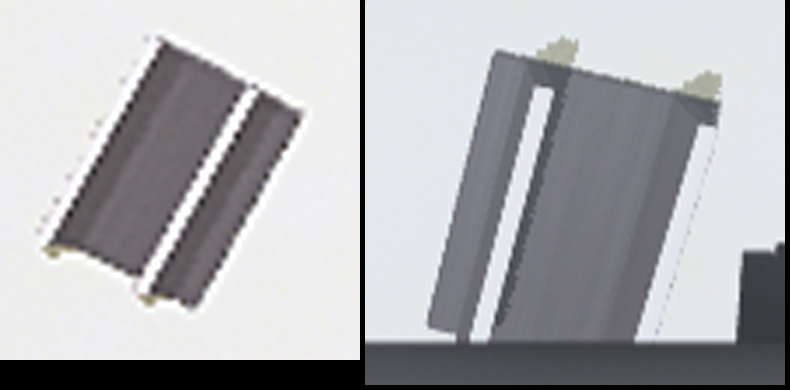

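The left panel (top view) shows the right rail from (250,88) to (150,292). The right panel (wrist view) shows the near rail ends at (543,88) and (707,126). Casting these onto z = 0.06.

```bash
python3 - <<'E'
from h import *
ct=cam('top')
s={'position':[0.359,0.3012,0.3021],'tcp_rot':[[-0.971,0.237,-0.001],[0.237,0.971,0],[0.001,0,-1]]}
cw=cam('wrist',s)
T=lambda u,v:ray(ct,(110+u/6,224+v/6),.06)[:2]
Wr=lambda u,v:ray(cw,(255+(u-365)/3.5,165+v/3.5),.06)[:2]
rf,rn=T(250,88),T(149,293);L=(T(160,40),T(46,248))
print('top rail R far,near',rf,rn,np.linalg.norm(rf-rn),'ang',np.degrees(np.arctan2(*(rf-rn)[::-1])),'L inner',L)
a,b=Wr(543,88),Wr(707,126);a2,b2=Wr(483,340),Wr(648,340)
print('w near ends',a,b,np.linalg.norm(a-b),a2,b2)
for p,q in((a,a2),(b,b2)): print(np.degrees(np.arctan2(*(q-p)[::-1])))
d=(rf-rn)/np.linalg.norm(rf-rn);n=np.array([-d[1],d[0]])
print('centre top',(rf+rn)/2+n*.032,'centre wrist',(a+b)/2+d*.065, 'gap',(b-a)@n)
E
```

```text
top rail R far,near [0.4976 0.2681] [0.3812 0.3205] 0.1276494048959036 ang -24.22685561015616 L inner (array([0.5258, 0.3212]), array([0.407 , 0.3803]))
w near ends [0.3823 0.3271] [0.4111 0.3838] 0.06359916699464338 [0.4761 0.2818] [0.4916 0.3452]
-25.783285701099793
-25.593757730185636
centre top [0.4526 0.3234] centre wrist [0.456  0.3287] gap 0.06352706745192352
```

```bash
python3 - <<'E'
from h import *
to(.4545,.3252,.17)
E
```

```text
to [-24.5 389.   47.9] [ 0. -0.  0.] rows 10.0
```

```bash
python3 -m jog '[[[-2,20,0],[0,0,0],1],[[-3,55,0],[0,0,0],1],[[-5,90,0],[0,0,0],1],[[-7,125,0],[0,0,0],1],[[-10,160,0],[0,0,0],1],[[-12,195,0],[0,0,0],1],[[-14,230,0],[0,0,0],1],[[-17,265,0],[0,0,0],1],[[-20,300,0],[0,0,0],1],[[-22,335,0],[0,0,0],1],[[-24,370,0],[0,0,0],1],[[-24,389,0],[0,0,0],1]]'
python3 -m jog '[[[0,0,0],[0,0,0],1],[[0,0,10],[0,0,0],1],[[0,0,20],[0,0,0],1],[[0,0,40],[0,0,0],1],[[0,0,60],[0,0,0],1],[[0,0,80],[0,0,0],1],[[0,0,95],[0,0,0],1],[[0,0,100],[0,0,0],1],[[0,0,100],[0,0,0],1]]'
python3 - <<'E'
from h import *
im,c=snap('top')
a=im[210:290,90:190];cv2.imwrite('pics/t5.png',cv2.resize(a,None,fx=6,fy=6,interpolation=cv2.INTER_CUBIC)[:,:,::-1])
im,c=snap('scene'); a=im[150:220,370:460];cv2.imwrite('pics/s5.png',cv2.resize(a,None,fx=7,fy=7,interpolation=cv2.INTER_CUBIC)[:,:,::-1])
to(.4545,.3252,.07)
E
```

```text
time_s: 30.23
position: [0.4512, 0.3273, 0.2159]
tcp_rot: [[-0.895, -0.446, -0.005], [-0.446, 0.895, -0.0], [0.004, 0.002, -1.0]]
force: [0.0, 0.7, -2.1]
opening: 0.565
time_s: 30.98
position: [0.4533, 0.3228, 0.1155]
tcp_rot: [[-0.897, -0.442, -0.005], [-0.442, 0.897, -0.003], [0.006, -0.0, -1.0]]
force: [0.0, 0.7, -1.4]
opening: 0.567
to [-0.2  1.2 47.8] [-0. -0. -0.] rows 2.0
```

View pics/s5.png

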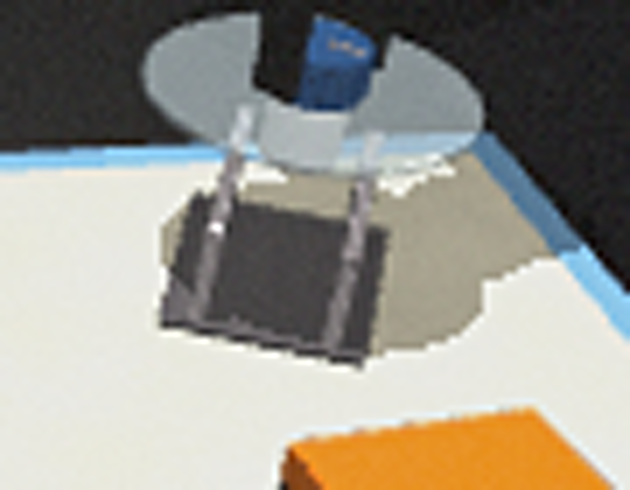

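The scene crop shows the sleeve (about (303,140)) midway between the two rails (about 238 and 368 there). Lowering.

```bash
python3 -m jog '[[[0,1,8],[0,0,0],1],[[0,1,16],[0,0,0],1],[[0,1,24],[0,0,0],1],[[0,1,32],[0,0,0],1],[[0,1,38],[0,0,0],1],[[0,1,42],[0,0,0],1],[[0,1,44],[0,0,0],1],[[0,1,44],[0,0,0],1]]'
python3 -m jog '[[[0,0,1],[0,0,0],1],[[0,0,2],[0,0,0],1],[[0,0,3],[0,0,0],1],[[0,0,3],[0,0,0],1]]'
```

```text
time_s: 31.75
position: [0.4536, 0.3256, 0.0735]
tcp_rot: [[-0.896, -0.444, -0.001], [-0.444, 0.896, -0.0], [0.001, 0.0, -1.0]]
force: [0.1, 0.4, -2.7]
opening: 0.567
time_s: 32.08
position: [0.4543, 0.3259, 0.0714]
tcp_rot: [[-0.896, -0.444, 0.001], [-0.444, 0.896, 0.001], [-0.001, 0.0, -1.0]]
force: [-0.5, 0.1, 0.2]
opening: 0.57
```

Weight is off the gripper, so the lid has landed. Release and rise.

```bash
python3 -m jog '[[[0,0,0],[0,0,0],0],[[0,0,0],[0,0,0],0],[[0,0,0],[0,0,0],0],[[0,0,0],[0,0,0],0],[[0,0,0],[0,0,0],0],[[0,0,0],[0,0,0],0],[[0,0,-10],[0,0,0],0],[[0,0,-40],[0,0,0],0],[[0,0,-80],[0,0,0],0],[[0,0,-120],[0,0,0],0],[[0,0,-160],[0,0,0],0],[[0,0,-200],[0,0,0],0]]'
python3 - <<'E'
from h import *
to(.62,-.05,.30,96.4)
E
```

```text
time_s: 33.08
position: [0.4534, 0.3255, 0.2739]
tcp_rot: [[-0.896, -0.444, 0.0], [-0.444, 0.896, 0.0], [-0.0, 0.0, -1.0]]
force: [0.2, 0.7, 0.1]
opening: 1.0
to [  17.5 -410.4  -26.1] [ 0.  0. 20.] rows 10.0
```

```bash
python3 - <<'E'
from h import *
to(.68,-.15,.29,90)
E
```

```text
to [   8.2 -526.7  -16.1] [ 0.   0.  26.4] rows 13.0
```

```bash
python3 -m jog '[[[8,-527,-16],[0,0,26],0],[[8,-527,-16],[0,0,26],0],[[8,-527,-16],[0,0,26],0],[[8,-527,-16],[0,0,26],0],[[8,-527,-16],[0,0,26],0],[[8,-527,-16],[0,0,26],0],[[8,-527,-16],[0,0,26],0],[[8,-527,-16],[0,0,26],0],[[8,-527,-16],[0,0,26],0],[[8,-527,-16],[0,0,26],0],[[8,-527,-16],[0,0,26],0],[[8,-527,-16],[0,0,26],0]]' >/dev/null
python3 - <<'E'
from h import *
to(.68,-.15,.29,90)
E
python3 -m jog '[[[0,-25,0],[0,0,0],0],[[0,-25,0],[0,0,0],0],[[0,-25,0],[0,0,0],0],[[0,-25,0],[0,0,0],0]]'
python3 - <<'E'
from h import *
im,c=snap('wrist','w6.png')
for n,lo,hi in(('yel',(22,60,90),(34,255,255)),('org',(6,60,90),(20,255,255)),('grn',(40,60,60),(85,255,255)),('red',(0,120,80),(5,255,255)),('red2',(170,120,80),(179,255,255))):
    for x in blobs(im,lo,hi,150,(0,0,560,240)): print(n,x[0],x[1],x[2],ray(c,x[0],.088)[:2])
t,ct=snap('top');cv2.imwrite('pics/t6.png',t[:,:,::-1])
E
```

```text
to [-10.6 -22.8  -2.8] [0.  0.  0.4] rows 1.0
time_s: 34.42
position: [0.6687, -0.1497, 0.2865]
tcp_rot: [[-1.0, -0.006, -0.001], [-0.006, 1.0, 0.001], [0.001, 0.001, -1.0]]
force: [0.0, 0.2, -0.8]
opening: 1.001
yel [385.3275 173.746 ] 803 ((386.2816467285156, 174.13494873046875), (31.321617126464844, 46.40971755981445), 80.90972137451172) [ 0.6559 -0.0311]
org [429.6442 120.3944] 933 ((431.3226318359375, 120.22075653076172), (33.11050796508789, 52.03079605102539), 79.3803482055664) [0.5965 0.0123]
org [262.9371 234.9434] 318 ((263.0, 234.0), (10.0, 38.0), 90.0) [ 0.7313 -0.1723]
grn [381.8734  77.711 ] 924 ((383.3814392089844, 77.47976684570312), (35.12520980834961, 50.93915939331055), 81.25383758544922) [ 0.553  -0.0441]
red2 [421.953    7.3248] 234 ((421.5, 7.5), (15.0, 23.0), 90.0) [ 0.4863 -0.0093]
```

View pics/w6.png

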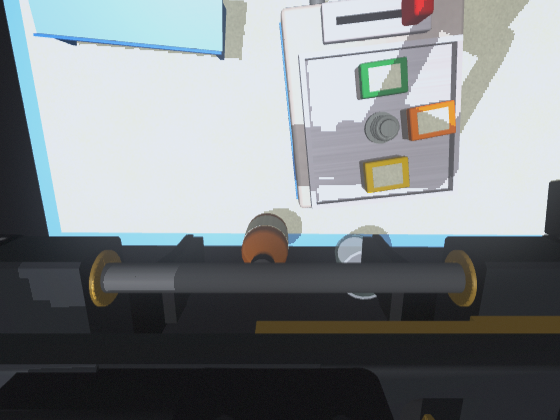

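The wrist view shows three boxes: green (383,77), orange (431,120) and yellow (386,174). The stud is bare, the lock grip is at the track's +y end, and part of the rack shows at upper left. Next is one close look at the rack to settle its slope direction.

```bash
python3 -m jog '[[[60,-170,40],[0,0,0],0],[[60,-170,40],[0,0,0],0],[[60,-170,40],[0,0,0],0],[[60,-170,40],[0,0,0],0],[[60,-170,40],[0,0,0],0],[[60,-170,40],[0,0,0],0],[[60,-170,40],[0,0,0],0]]'
python3 - <<'E'
from h import *
im,c=snap('wrist','w7.png')
s=bot.read_state();print(s['position'])
E
```

```text
time_s: 35.1
position: [0.6102, -0.3201, 0.2463]
tcp_rot: [[-1.0, -0.006, -0.0], [-0.006, 1.0, 0.001], [0.0, 0.001, -1.0]]
force: [0.0, 0.2, 0.2]
opening: 0.998
[ 0.6108 -0.3192  0.2467]
```

View pics/w7.png

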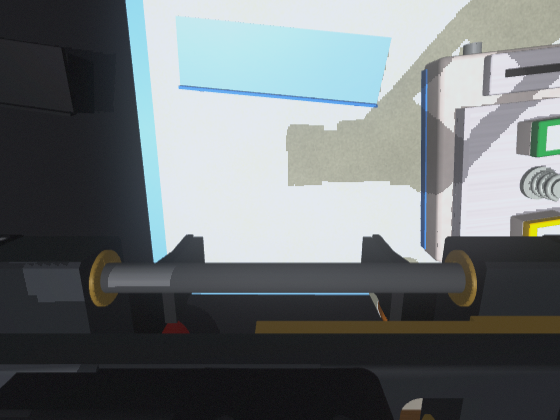

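```bash
python3 - <<'E'
from h import *
c=cam('wrist')
A=lambda h:ray(c,(177,16),h)[:2];B=lambda h:ray(c,(391,38),h)[:2];C=lambda h:ray(c,(377,105),h)[:2];D=lambda h:ray(c,(180,87),h)[:2]
for hn,hf in((.0685,.0515),(.0515,.0685),(.0685,.0575)):
    a,b,e,d=A(hn),B(hn),C(hf),D(hf)
    print(hn,hf,'near',np.linalg.norm(a-b),'far',np.linalg.norm(e-d),'sides',np.linalg.norm(b-e),np.linalg.norm(a-d),'ctr',(a+b+e+d)/4,'ang',np.degrees(np.arctan2(*(b-a)[::-1])),np.degrees(np.arctan2(*(e-d)[::-1])))
im=cv2.imread('pics/w6.png')[:,:,::-1].copy()
s={'position':[.6687,-.1497,.2865],'tcp_rot':[[-1,-.006,-.001],[-.006,1,.001],[.001,.001,-1]]};c=cam('wrist',s)
for n,lo,hi in(('yel',(22,60,90),(34,255,255)),('org',(6,60,90),(20,255,255)),('grn',(40,60,60),(85,255,255))):
    x=blobs(im,lo,hi,400,(0,0,560,240))[0]; q=[ray(c,p,.088)[:2] for p in cv2.boxPoints(x[2])]
    e=[q[1]-q[0],q[2]-q[1]];print(n,sum(q)/4,[(np.linalg.norm(v),np.degrees(np.arctan2(v[1],v[0]))) for v in e])
to(.654,-.033,.20,96.5)
E
```

```text
0.0685 0.0515 near 0.20772323146630398 far 0.21124245592842494 sides 0.06161083674673605 0.0627719227658279 ctr [ 0.4839 -0.3202] ang 85.1981589444081 85.51171484536678
0.0515 0.0685 near 0.21811598495197432 far 0.20117721118877369 sides 0.0677556754723191 0.06894732527301548 ctr [ 0.4823 -0.32  ] ang 85.19815894440808 85.51171484536678
0.0685 0.0575 near 0.20772323146630398 far 0.20769001660854805 sides 0.06203668360780429 0.06317327232179852 ctr [ 0.4842 -0.3201] ang 85.1981589444081 85.5117148453668
yel [ 0.6566 -0.03  ] [(np.float64(0.05198464232085191), np.float64(99.51850949191656)), (np.float64(0.036789374218069805), np.float64(15.039746590398595))]
org [0.5965 0.0142] [(np.float64(0.05534064727201097), np.float64(100.7153943121527)), (np.float64(0.03620842697605846), np.float64(18.950599539728863))]
grn [ 0.553  -0.0425] [(np.float64(0.052873463117916845), np.float64(98.55095024067309)), (np.float64(0.03553860132335079), np.float64(15.329819629998104))]
to [-45.3 285.8  47. ] [ 0.1  0.  -6.1] rows 8.0
```

The deck geometry fits only with the robot-side edge high and the lip on the far side: 208 and 211 mm long and 62 mm deep, against 218/201/68 the other way. The centre is (0.484,-0.320) with the long axis at 85.4°. Now over the yellow box.

```bash
cat >> h.py <<'E'
HS={'yel':((22,60,90),(34,255,255)),'org':((6,60,90),(20,255,255)),'grn':((40,60,60),(85,255,255))}
def box(k,f=None):
    im,c=snap('wrist',f)
    for x in blobs(im,*HS[k],300,(0,0,560,250))[:2]:
        q=[ray(c,p,.088)[:2] for p in cv2.boxPoints(x[2])];e=[q[1]-q[0],q[2]-q[1]]
        print(k,x[0].round(),x[1],'ctr',sum(q)/4,[(round(np.linalg.norm(v),3),round(np.degrees(np.arctan2(v[1],v[0])),1)) for v in e])
def deck(y,h,jaw='y',half=0):
    "shift/turn to TCP h above deck at long coordinate y (world-left positive), tool along deck normal"
    from scipy.spatial.transform import Rotation as Q
    t=np.radians(85.4);l=np.array([np.cos(t),np.sin(t),0]);u=np.array([l[1],-l[0],0])
    n=np.sin(np.radians(15))*u+np.cos(np.radians(15))*np.array([0,0,1])
    p=np.array([.484,-.320,.06])+y*l+h*n;Z=-n
    Y=l if jaw=='y' else np.cross(l,n)
    if half: Y=-Y
    D=np.c_[np.cross(Y,Z),Y,Z]
    s=bot.read_state();R=np.array(s['tcp_rot'])
    d=R.T@(p-np.array(s['position']))*1e3;w=Q.from_matrix(R.T@D).as_rotvec(degrees=True)
    print('deck',p,d.round(1),w.round(1))
E
python3 -m jog '[[[-45,286,47],[0,0,-6],0],[[-45,286,47],[0,0,-6],0],[[-45,286,47],[0,0,-6],0],[[-45,286,47],[0,0,-6],0],[[-45,286,47],[0,0,-6],0],[[-45,286,47],[0,0,-6],0],[[-45,286,47],[0,0,-6],0],[[-45,286,47],[0,0,-6],0],[[-45,286,47],[0,0,-6],0]]'
python3 - <<'E'
from h import *
box('yel','w8.png');to(.656,-.031,.066,97.5)
print(bot.read_state()['joint_positions'])
E
```

```text
time_s: 35.9
position: [0.6533, -0.0286, 0.1996]
tcp_rot: [[-0.993, -0.119, -0.0], [-0.119, 0.993, 0.001], [0.0, 0.001, -1.0]]
force: [0.9, -0.5, 0.8]
opening: 1.002
yel [282. 204.] 1214 ctr [ 0.6563 -0.0292] [(np.float64(0.049), np.float64(99.6)), (np.float64(0.037), np.float64(10.7))]
to [ -2.3  -0.2 134. ] [-0.   0.  -0.8] rows 4.0
[ -12.4809   33.879    78.9169   -0.0075   67.1665 -109.171 ]
```

View pics/w8.png

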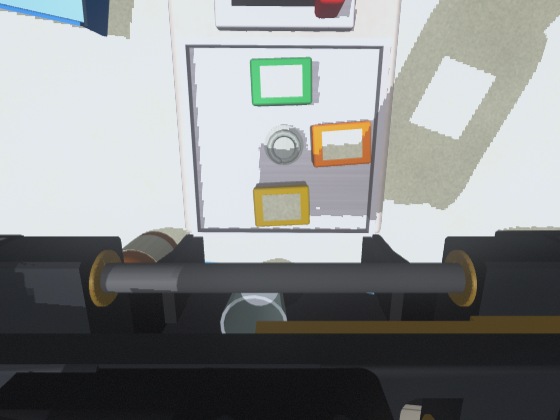

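The box sits centred between the fingers at (282,205). Descending and gripping.

```bash
python3 -m jog '[[[-3,0,35],[0,0,-2],0],[[-3,0,70],[0,0,-2],0],[[-3,0,100],[0,0,-2],0],[[-3,0,120],[0,0,-2],0],[[-3,0,130],[0,0,-2],0],[[-3,0,133],[0,0,-2],0],[[-3,0,133],[0,0,-2],1],[[-3,0,133],[0,0,-2],1],[[-3,0,133],[0,0,-2],1],[[-3,0,133],[0,0,-2],1],[[-3,0,133],[0,0,-2],1],[[-3,0,133],[0,0,-2],1]]'
python3 -m jog '[[[0,0,0],[0,0,0],1],[[0,0,0],[0,0,0],1],[[0,0,0],[0,0,0],1],[[0,0,-20],[0,0,0],1],[[0,0,-60],[0,0,0],1],[[0,0,-100],[0,0,0],1],[[0,0,-100],[0,0,0],1],[[0,0,-100],[0,0,0],1]]'
python3 - <<'E'
from h import *
deck(.072,.07);deck(.072,.011);print(bot.read_state()['joint_positions'])
E
```

```text
time_s: 36.95
position: [0.657, -0.034, 0.0673]
tcp_rot: [[-0.989, -0.146, 0.002], [-0.146, 0.989, 0.0], [-0.002, -0.0, -1.0]]
force: [-0.4, 1.0, 0.7]
opening: 0.631
time_s: 37.62
position: [0.6584, -0.0347, 0.1692]
tcp_rot: [[-0.989, -0.146, 0.006], [-0.146, 0.989, -0.002], [-0.006, -0.003, -1.0]]
force: [-0.0, -0.6, -1.9]
opening: 0.572
deck [ 0.5078 -0.2497  0.1276] [ 180.6 -190.6   41. ] [-1.8 15.3 12.9]
deck [ 0.4926 -0.2485  0.0706] [ 195.8 -187.    97.9] [-1.8 15.3 12.9]
[ -12.6995   36.0887   79.9991   -0.0267   63.5433 -111.0725]
```

```bash
python3 -m jog '[[[20,-22,0],[0,0,0],1],[[45,-48,0],[0,2,2],1],[[72,-76,5],[0,4,4],1],[[98,-104,10],[0,6,6],1],[[125,-132,20],[-1,8,8],1],[[150,-160,30],[-1,12,11],1],[[170,-180,38],[-2,15,13],1],[[181,-191,41],[-2,15,13],1],[[181,-191,41],[-2,15,13],1],[[181,-191,41],[-2,15,13],1]]'
python3 - <<'E'
from h import *
deck(.072,.0115)
E
```

```text
time_s: 38.45
position: [0.5041, -0.2489, 0.124]
tcp_rot: [[-0.962, 0.084, -0.26], [0.079, 0.996, 0.029], [0.262, 0.007, -0.965]]
force: [-0.3, -0.7, -1.6]
opening: 0.57
deck [ 0.4927 -0.2485  0.0711] [-2.9 -0.9 54. ] [ 0.4 -0.2 -0.1]
```

```bash
python3 -m jog '[[[-3,-1,20],[0,0,0],1],[[-3,-1,35],[0,0,0],1],[[-3,-1,43],[0,0,0],1],[[-3,-1,48],[0,0,0],1],[[-3,-1,50],[0,0,0],1],[[-3,-1,50],[0,0,0],1],[[-3,-1,50],[0,0,0],1]]'
python3 - <<'E'
from h import *
deck(.072,.0115)
E
```

```text
time_s: 39.03
position: [0.4958, -0.2493, 0.0769]
tcp_rot: [[-0.963, 0.082, -0.258], [0.078, 0.997, 0.025], [0.259, 0.004, -0.966]]
force: [0.0, 0.1, -0.0]
opening: 0.571
deck [ 0.4927 -0.2485  0.0711] [1.5 0.6 6.4] [ 0.3 -0.  -0. ]
```

```bash
python3 -m jog '[[[1,0,1],[0,0,0],1],[[1,0,2],[0,0,0],1],[[1,0,3],[0,0,0],1],[[1,0,3],[0,0,0],1]]'
python3 -m jog '[[[0,0,1],[0,0,0],1],[[0,0,2],[0,0,0],1],[[0,0,2],[0,0,0],1],[[0,0,2],[0,0,0],1]]'
```

```text
time_s: 39.37
position: [0.4933, -0.2493, 0.0737]
tcp_rot: [[-0.962, 0.083, -0.259], [0.079, 0.997, 0.026], [0.26, 0.005, -0.966]]
force: [-0.3, -0.3, -1.6]
opening: 0.575
time_s: 39.7
position: [0.4927, -0.2492, 0.0716]
tcp_rot: [[-0.962, 0.083, -0.259], [0.079, 0.997, 0.026], [0.261, 0.005, -0.965]]
force: [0.1, -0.1, -2.7]
opening: 0.569
```

```bash
python3 -m jog '[[[0,0,0.5],[0,0,0],1],[[0,0,1],[0,0,0],1],[[0,0,1],[0,0,0],1],[[0,0,1],[0,0,0],1]]'
python3 -m jog '[[[0,0,0.5],[0,0,0],1],[[0,0,1],[0,0,0],1],[[0,0,1],[0,0,0],1],[[0,0,1],[0,0,0],1]]'
```

```text
time_s: 40.03
position: [0.4926, -0.2491, 0.0707]
tcp_rot: [[-0.962, 0.083, -0.259], [0.078, 0.997, 0.026], [0.261, 0.005, -0.965]]
force: [0.3, -0.1, -0.9]
opening: 0.57
time_s: 40.37
position: [0.4926, -0.2492, 0.0705]
tcp_rot: [[-0.962, 0.083, -0.259], [0.079, 0.997, 0.026], [0.26, 0.004, -0.966]]
force: [-0.6, 0.9, 4.3]
opening: 0.576
```

Contact at the expected height (4 N). Release and retreat along the normal.

```bash
python3 -m jog '[[[0,0,0],[0,0,0],0.2],[[0,0,0],[0,0,0],0.2],[[0,0,0],[0,0,0],0.2],[[0,0,-20],[0,0,0],0],[[0,0,-50],[0,0,0],0],[[0,0,-90],[0,0,0],0],[[0,0,-110],[0,0,0],0],[[0,0,-110],[0,0,0],0]]'
python3 - <<'E'
from h import *
to(.553,-.043,.20,97)
E
```

```text
time_s: 41.03
position: [0.5247, -0.2541, 0.1806]
tcp_rot: [[-0.965, 0.082, -0.25], [0.079, 0.997, 0.02], [0.251, -0.001, -0.968]]
force: [0.5, -0.6, 0.2]
opening: 0.989
to [ -5.7 212.7 -21.7] [  1.4 -14.5 -11.6] rows 6.0
```

```bash
python3 -m jog '[[[-6,20,-22],[0,-3,-2],0],[[-6,55,-22],[0,-7,-4],0],[[-6,90,-22],[1,-10,-8],0],[[-6,130,-22],[1,-14,-12],0],[[-6,170,-22],[1,-14,-12],0],[[-6,205,-22],[1,-14,-12],0],[[-6,213,-22],[1,-14,-12],0],[[-6,213,-22],[1,-14,-12],0],[[-6,213,-22],[1,-14,-12],0]]'
python3 - <<'E'
from h import *
box('grn');to(.553,-.043,.0665,98)
print(bot.read_state()['joint_positions'])
E
```

```text
time_s: 41.78
position: [0.5496, -0.0409, 0.1959]
tcp_rot: [[-0.992, -0.128, -0.019], [-0.128, 0.992, 0.014], [0.017, 0.016, -1.0]]
force: [-0.2, -0.5, -0.0]
opening: 0.999
grn [280. 206.] 1176 ctr [ 0.5515 -0.0414] [(np.float64(0.049), np.float64(99.1)), (np.float64(0.036), np.float64(10.2))]
to [ -5.2  -3.7 129.4] [ 0.9 -1.  -0.7] rows 4.0
[ -16.2207   26.9517   93.5093    0.5337   60.7959 -113.7395]
```

```bash
python3 -m jog '[[[-4,-3,35],[1,-1,-1],0],[[-4,-3,70],[1,-1,-1],0],[[-4,-3,100],[1,-1,-1],0],[[-4,-3,120],[1,-1,-1],0],[[-4,-3,128],[1,-1,-1],0],[[-4,-3,129],[1,-1,-1],0],[[-4,-3,129],[1,-1,-1],1],[[-4,-3,129],[1,-1,-1],1],[[-4,-3,129],[1,-1,-1],1],[[-4,-3,129],[1,-1,-1],1],[[-4,-3,129],[1,-1,-1],1],[[-4,-3,129],[1,-1,-1],1]]'
python3 -m jog '[[[0,0,0],[0,0,0],1],[[0,0,0],[0,0,0],1],[[0,0,0],[0,0,0],1],[[0,0,-20],[0,0,0],1],[[0,0,-60],[0,0,0],1],[[0,0,-100],[0,0,0],1],[[0,0,-100],[0,0,0],1],[[0,0,-100],[0,0,0],1]]'
python3 - <<'E'
from h import *
deck(-.072,.07)
E
```

```text
time_s: 42.83
position: [0.5523, -0.0414, 0.0684]
tcp_rot: [[-0.99, -0.144, 0.003], [-0.144, 0.99, -0.001], [-0.003, -0.001, -1.0]]
force: [0.1, 0.2, 0.4]
opening: 0.632
time_s: 43.5
position: [0.5534, -0.0417, 0.1698]
tcp_rot: [[-0.99, -0.144, 0.007], [-0.144, 0.99, -0.002], [-0.007, -0.003, -1.0]]
force: [-0.4, -0.3, -0.7]
opening: 0.57
deck [ 0.4963 -0.3932  0.1276] [ 107.4 -339.5   42.4] [-1.8 15.3 12.8]
```

```bash
python3 -m jog '[[[6,-20,0],[0,0,0],1],[[18,-55,0],[0,0,0],1],[[29,-90,0],[0,2,2],1],[[40,-125,0],[0,4,4],1],[[51,-160,0],[0,6,6],1],[[62,-195,0],[-1,8,8],1],[[73,-230,0],[-1,10,10],1],[[84,-265,0],[-2,12,12],1],[[95,-300,10],[-2,15,13],1],[[107,-332,25],[-2,15,13],1],[[107,-340,40],[-2,15,13],1],[[107,-340,42],[-2,15,13],1]]'
python3 -m jog '[[[0,0,0],[0,0,0],1],[[0,0,10],[0,0,0],1],[[0,0,25],[0,0,0],1],[[0,0,38],[0,0,0],1],[[0,0,46],[0,0,0],1],[[0,0,49],[0,0,0],1],[[0,0,49],[0,0,0],1],[[0,0,49],[0,0,0],1]]'
python3 - <<'E'
from h import *
deck(-.072,.012)
E
```

```text
time_s: 44.5
position: [0.492, -0.3939, 0.1201]
tcp_rot: [[-0.961, 0.088, -0.263], [0.083, 0.996, 0.033], [0.264, 0.01, -0.964]]
force: [-1.0, 0.6, -0.8]
opening: 0.571
time_s: 45.17
position: [0.4828, -0.3916, 0.0789]
tcp_rot: [[-0.963, 0.084, -0.257], [0.08, 0.996, 0.025], [0.258, 0.004, -0.966]]
force: [-0.0, 0.7, -1.5]
opening: 0.569
deck [ 0.4813 -0.392   0.0716] [-0.5 -0.6  7.4] [ 0.3  0.  -0.1]
```

```bash
python3 -m jog '[[[0,0,2],[0,0,0],1],[[0,0,4],[0,0,0],1],[[0,0,5.5],[0,0,0],1],[[0,0,6],[0,0,0],1],[[0,0,6],[0,0,0],1],[[0,0,6],[0,0,0],1]]'
python3 -m jog '[[[0,0,0.5],[0,0,0],1],[[0,0,1],[0,0,0],1],[[0,0,1.5],[0,0,0],1],[[0,0,1.5],[0,0,0],1],[[0,0,1.5],[0,0,0],1]]'
```

```text
time_s: 45.67
position: [0.4806, -0.3919, 0.0725]
tcp_rot: [[-0.963, 0.085, -0.257], [0.081, 0.996, 0.026], [0.259, 0.005, -0.966]]
force: [-0.1, 0.3, -0.9]
opening: 0.574
time_s: 46.08
position: [0.4805, -0.3919, 0.0718]
tcp_rot: [[-0.963, 0.084, -0.257], [0.081, 0.996, 0.026], [0.258, 0.004, -0.966]]
force: [0.3, 1.9, 4.6]
opening: 0.572
```

Contact again. Release, rise and turn a quarter for the orange box, which is gripped across its 36 mm.

```bash
python3 -m jog '[[[0,0,0],[0,0,0],0.2],[[0,0,0],[0,0,0],0.2],[[0,0,0],[0,0,0],0.2],[[0,0,-20],[0,0,0],0],[[0,0,-50],[0,0,0],0],[[0,0,-90],[0,0,0],0],[[0,0,-120],[0,0,0],0],[[0,0,-120],[0,0,0],0],[[0,0,-120],[0,0,0],0]]'
python3 - <<'E'
from h import *
to(.5955,.013,.20,97);to(.5955,.013,.20,53)
E
```

```text
time_s: 46.83
position: [0.5125, -0.3957, 0.1889]
tcp_rot: [[-0.964, 0.084, -0.254], [0.081, 0.996, 0.023], [0.255, 0.001, -0.967]]
force: [-0.4, 0.0, 0.1]
opening: 0.995
to [-44.1 414.3 -22.5] [  1.6 -14.7 -11.7] rows 11.0
to [-44.1 414.3 -22.5] [ -4.1 -14.4  32. ] rows 11.0
```

```bash
python3 -m jog '[[[-2,20,-22],[0,-3,2],0],[[-6,55,-22],[-1,-6,5],0],[[-10,92,-22],[-1,-9,8],0],[[-14,130,-22],[-2,-12,12],0],[[-18,168,-22],[-3,-14,16],0],[[-22,206,-22],[-4,-14,20],0],[[-26,244,-22],[-4,-14,25],0],[[-30,282,-22],[-4,-14,30],0],[[-34,320,-22],[-4,-14,32],0],[[-38,358,-22],[-4,-14,32],0],[[-42,396,-22],[-4,-14,32],0],[[-44,414,-22],[-4,-14,32],0]]'
python3 - <<'E'
from h import *
to(.5955,.013,.20,8)
E
```

```text
time_s: 47.83
position: [0.5923, 0.018, 0.1964]
tcp_rot: [[-0.8, 0.6, -0.015], [0.6, 0.8, 0.007], [0.017, -0.003, -1.0]]
force: [-0.6, -0.5, -0.2]
opening: 0.999
to [-5.5 -2.1 -3.7] [-0.6 -0.8 45.1] rows 7.0
```

```bash
python3 -m jog '[[[-3,0,0],[0,0,7],0],[[-3,0,0],[0,0,14],0],[[-3,0,0],[0,0,21],0],[[-3,0,0],[0,0,28],0],[[-3,0,0],[0,0,35],0],[[-3,0,0],[0,0,42],0],[[-3,0,0],[-0.5,-0.5,45],0],[[-3,0,0],[-0.5,-0.5,45],0]]'
python3 - <<'E'
from h import *
box('org','w9.png');to(.5955,.013,.0665,8.5)
E
```

```text
time_s: 48.5
position: [0.5945, 0.0119, 0.1965]
tcp_rot: [[-0.138, 0.99, -0.004], [0.99, 0.138, 0.003], [0.003, -0.003, -1.0]]
force: [-0.9, -0.2, 1.0]
opening: 1.0
org [284. 193.] 615 ctr [0.5965 0.017 ] [(np.float64(0.035), np.float64(11.2)), (np.float64(0.051), np.float64(-77.9))]
to [  0.7   1.3 130.2] [-0.2 -0.2 -0.5] rows 4.0
```

View pics/w9.png

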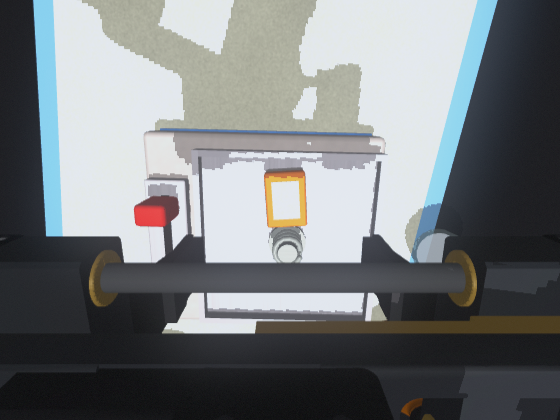

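The orange box at (285,197) is aligned with the jaws, and the stud is clear of them. Grip.

```bash
python3 -m jog '[[[4,2,35],[0,0,-2],0],[[4,2,70],[0,0,-2],0],[[4,2,100],[0,0,-2],0],[[4,2,120],[0,0,-2],0],[[4,2,128],[0,0,-2],0],[[4,2,129],[0,0,-2],0],[[4,2,129],[0,0,-2],1],[[4,2,129],[0,0,-2],1],[[4,2,129],[0,0,-2],1],[[4,2,129],[0,0,-2],1],[[4,2,129],[0,0,-2],1],[[4,2,129],[0,0,-2],1]]'
python3 -m jog '[[[0,0,0],[0,0,0],1],[[0,0,0],[0,0,0],1],[[0,0,0],[0,0,0],1],[[0,0,0],[0,0,0],1],[[0,0,0],[0,0,0],1],[[0,0,-20],[0,0,0],1],[[0,0,-60],[0,0,0],1],[[0,0,-100],[0,0,0],1],[[0,0,-120],[0,0,0],1],[[0,0,-120],[0,0,0],1]]'
python3 - <<'E'
from h import *
deck(0,.08,'x');to(.484,-.30,.19,-4.6)
im,c=snap('top');cv2.imwrite('pics/t9.png',cv2.resize(im[215:265,270:370],None,fx=7,fy=7,interpolation=cv2.INTER_CUBIC)[:,:,::-1])
E
```

```text
time_s: 49.55
position: [0.5986, 0.0162, 0.0705]
tcp_rot: [[-0.174, 0.985, 0.003], [0.985, 0.174, 0.002], [0.001, 0.003, -1.0]]
force: [-1.1, -0.1, -0.0]
opening: 0.633
time_s: 50.38
position: [0.6017, 0.0155, 0.1952]
tcp_rot: [[-0.173, 0.985, 0.013], [0.985, 0.173, 0.0], [-0.002, 0.012, -1.0]]
force: [0.7, -0.7, -1.5]
opening: 0.413
deck [ 0.5046 -0.3217  0.1373] [-315.1 -154.8   56.7] [15.6  1.9 14.5]
to [-290.3 -170.7    3.7] [ 0.7  0.  14.6] rows 9.0
```

View pics/t9.png

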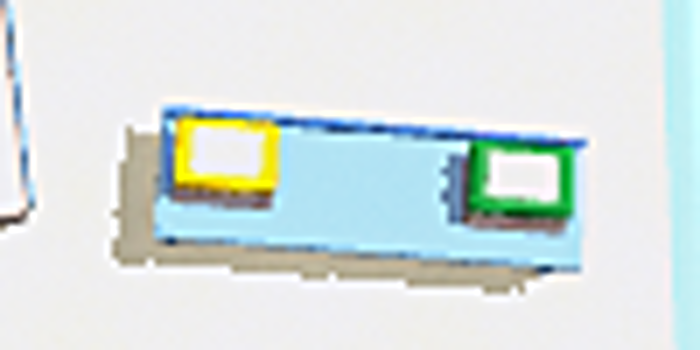

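Yellow (225,155) and green (520,178) lie flat on the deck with an 88 mm gap between them. The orange box goes in the middle.

```bash
python3 -m jog '[[[-18,-9,0],[0,0,0],1],[[-50,-25,0],[1,0,1],1],[[-85,-42,0],[3,0,3],1],[[-120,-59,0],[5,0,5],1],[[-155,-76,0],[7,1,7],1],[[-190,-93,0],[9,1,9],1],[[-225,-110,10],[11,1,11],1],[[-260,-127,20],[13,2,13],1],[[-290,-144,35],[15.6,2,14.5],1],[[-315,-155,50],[15.6,2,14.5],1],[[-315,-155,56],[15.6,2,14.5],1],[[-315,-155,56],[15.6,2,14.5],1]]'
python3 - <<'E'
from h import *
deck(0,.02,'x')
E
```

```text
time_s: 51.43
position: [0.4974, -0.3208, 0.1288]
tcp_rot: [[0.084, 0.958, -0.274], [0.996, -0.079, 0.03], [0.007, -0.275, -0.961]]
force: [-0.8, 0.9, -0.9]
opening: 0.412
deck [ 0.4892 -0.3204  0.0793] [-0.6  5.7 49.8] [-1.  -0.4 -0.1]
```

```bash
python3 -m jog '[[[0,3,10],[-1,0,0],1],[[0,4,25],[-1,0,0],1],[[0,4,38],[-1,0,0],1],[[0,4,45],[-1,0,0],1],[[0,4,48],[-1,0,0],1],[[0,4,48],[-1,0,0],1],[[0,4,48],[-1,0,0],1]]'
python3 - <<'E'
from h import *
deck(0,.0125,'x')
E
```

```text
time_s: 52.02
position: [0.4915, -0.3198, 0.086]
tcp_rot: [[0.08, 0.965, -0.251], [0.997, -0.077, 0.022], [0.002, -0.252, -0.968]]
force: [-1.1, 0.3, -1.5]
opening: 0.41
deck [ 0.4872 -0.3203  0.0721] [-0.8 -0.6 14.6] [ 0.4 -0.1  0.1]
```

```bash
python3 -m jog '[[[0,0,3],[0,0,0],1],[[0,0,7],[0,0,0],1],[[0,0,10],[0,0,0],1],[[0,0,11],[0,0,0],1],[[0,0,11],[0,0,0],1],[[0,0,11],[0,0,0],1]]'
python3 -m jog '[[[0,0,0.5],[0,0,0],1],[[0,0,1],[0,0,0],1],[[0,0,1.5],[0,0,0],1],[[0,0,2],[0,0,0],1],[[0,0,2],[0,0,0],1],[[0,0,2],[0,0,0],1]]'
```

```text
time_s: 52.52
position: [0.4881, -0.32, 0.075]
tcp_rot: [[0.08, 0.964, -0.252], [0.997, -0.077, 0.022], [0.002, -0.253, -0.968]]
force: [-0.6, -0.1, -1.1]
opening: 0.413
time_s: 53.02
position: [0.4878, -0.3199, 0.0731]
tcp_rot: [[0.08, 0.964, -0.252], [0.997, -0.077, 0.022], [0.002, -0.253, -0.968]]
force: [-0.3, -0.9, -0.8]
opening: 0.411
```

```bash
python3 -m jog '[[[0,0,0.5],[0,0,0],1],[[0,0,1],[0,0,0],1],[[0,0,1],[0,0,0],1],[[0,0,1],[0,0,0],1]]'
python3 -m jog '[[[0,0,0.5],[0,0,0],1],[[0,0,1],[0,0,0],1],[[0,0,1],[0,0,0],1],[[0,0,1],[0,0,0],1]]'
```

```text
time_s: 53.35
position: [0.4877, -0.3199, 0.073]
tcp_rot: [[0.08, 0.965, -0.251], [0.997, -0.077, 0.022], [0.002, -0.252, -0.968]]
force: [1.4, 0.9, 5.7]
opening: 0.413
time_s: 53.68
position: [0.4877, -0.32, 0.073]
tcp_rot: [[0.08, 0.965, -0.251], [0.997, -0.077, 0.021], [0.001, -0.252, -0.968]]
force: [0.7, 1.1, 9.5]
opening: 0.414
```

```bash
python3 -m jog '[[[0,0,-1],[0,0,0],0.2],[[0,0,-1],[0,0,0],0.2],[[0,0,-1],[0,0,0],0.2],[[0,0,-1],[0,0,0],0.2],[[0,0,-20],[0,0,0],0.2],[[0,0,-50],[0,0,0],0],[[0,0,-90],[0,0,0],0],[[0,0,-130],[0,0,0],0],[[0,0,-170],[0,0,0],0],[[0,0,-190],[0,0,0],0]]'
python3 -m jog '[[[200,-80,0],[0,0,0],0],[[200,-80,0],[0,0,0],0],[[200,-80,0],[0,0,0],0],[[200,-80,0],[0,0,0],0],[[200,-80,0],[0,0,0],0],[[200,-80,0],[0,0,0],0],[[200,-80,0],[0,0,0],0],[[200,-80,0],[0,0,0],0]]'
python3 - <<'E'
from h import *
t,c=snap('top');s,_=snap('scene')
a=cv2.resize(t[180:285,105:375],None,fx=2.9,fy=2.9,interpolation=cv2.INTER_CUBIC)
b=cv2.resize(s[160:245,170:470],None,fx=2.6,fy=2.6,interpolation=cv2.INTER_CUBIC)
o=np.zeros((a.shape[0]+b.shape[0],max(a.shape[1],b.shape[1]),3),np.uint8);o[:a.shape[0],:a.shape[1]]=a;o[a.shape[0]:,:b.shape[1]]=b
cv2.imwrite('pics/fin.png',o[:,:,::-1])
x=blobs(t,(100,120,60),(120,255,255),30,(110,220,175,285));print('knob',[(q[0],q[1],ray(c,q[0],.09)) for q in x[:2]])
x=blobs(t,(0,170,100),(8,255,255),10,(200,225,280,260));print('lock',[(q[0],ray(c,q[0],.099)) for q in x])
E
```

```text
time_s: 54.52
position: [0.5375, -0.3254, 0.2599]
tcp_rot: [[0.08, 0.966, -0.245], [0.997, -0.078, 0.017], [-0.002, -0.246, -0.969]]
force: [0.0, -0.7, 0.1]
opening: 0.983
time_s: 55.18
position: [0.4743, -0.1189, 0.2756]
tcp_rot: [[0.079, 0.965, -0.251], [0.997, -0.076, 0.021], [0.001, -0.252, -0.968]]
force: [0.2, -0.8, 0.4]
opening: 0.996
knob [(array([132.7081, 251.0324]), np.int32(185), array([0.4529, 0.3222, 0.09  ]))]
lock []
```

View pics/fin.png

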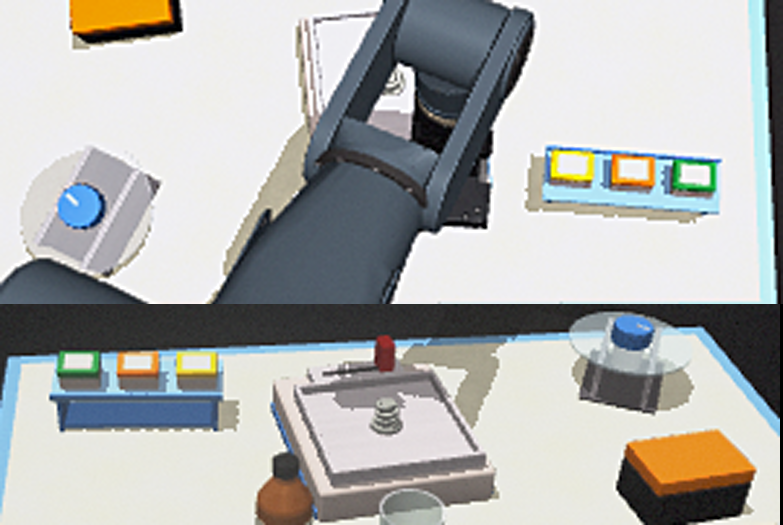

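The final views show green, orange and yellow flat side by side on the blue deck (top crop about (572,168), (632,170) and (693,175)). The tray is empty and the red lock grip is at its end. The lid lies level on the rails, with its knob at (0.453,0.322) against a stand centre of about (0.4545,0.325). The arm is clear, so I'm handing in.

```bash
python3 -c "
from rig import bot
print(bot.hand_in(), bot.read_state()['time_s'])"
```

```text
the job is handed in; nothing more can be done
the job is handed in; nothing more can be done
```

The job is handed in at about 55 s of robot time, with every step carried out; no verdict was reported.

- **Lock:** I slid it about 42 mm until it met the end stop with 27 N of push. The final scene picture shows it at the end of its track. The arm hid it in the top view and the colour search found nothing there, so I have no final measured position.
- **Lid:** I unscrewed it about 750° in three strokes and lifted it off with no resistance beyond its own weight. It was set down and let go on the stand. It looks level in the last pictures, with its sleeve between the rails and its centre about 3 mm from the stand's measured centre. My two measurements of that centre differed by about 5 mm.
- **Boxes:** Only yellow, orange and green were present; there was no red-topped box. All three lie flat side by side on the blue rack, each pressed to contact before release. The black look-alike was not touched.
- **Bystanders:** I never commanded a move against the bottle, beaker or tip box, and where they show in the pictures they look undisturbed. I did not measure them at the end.

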